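# Tighten the strap clamp to the first click of the torque wrench

## Task

Tighten the clamp that has the torque wrench on it: swing the wrench by its grip clockwise (seen from above) until it clicks once, stop at that first click without going on to a second, and take the gripper away. Leave the plain flat spanner on the other clamp where it is.

Things in the scene. Friction and masses are not known exactly. Their poses are not given: they have to be found in the camera images.
- wrench_grip (a point): middle of the dark ribbed round grip (18 to 19 mm thick, 92 mm long, about 52 mm above the bench, nothing beneath) of the torque wrench, which lies level and points roughly towards the robot. Site x: level along the wrench from grip to head; z up. Tightening (clockwise from above) swings the grip to the robot's left (+y); the wrench ends 54 mm outward of this point
- wrench_head (a point): point on the vertical axis of the clamp's screw, about which the wrench turns, 120 mm from wrench_grip and at the same height. It lies in the wrench's round steel drum head, 42 mm across, whose top pin reaches up to 75 mm above the bench
- clamp_screw (a joint): angle of the clamp's screw in rad, growing clockwise from above. It starts loose, anywhere from 0 to 0.2; it turns easily (about 0.2 Nm, 2 N at the grip's middle) and comes up tight at a firm stop at 0.5
- torque_wrench (a joint): clutch slip (rad): angle of the wrench on the screw, clockwise from above. About 0 while it carries the screw round; once the screw is tight the push rises to about 1 Nm (8 N at mid grip) at 0.06, falls off, and past 0.13 the wrench snaps ahead by itself to 0.25: the first click, where it stays when let go (short of 0.13 it springs back). Pushed on as hard again it snaps to 0.5: second click
- plain_spanner (a joint): angle in rad, clockwise from above, of the plain flat spanner (bar 12 mm wide, 6 mm thick, about 170 mm long, no drum head, no ribbed grip, about 42 mm above the bench) on the other, otherwise like clamp; 0 at the start, turns either way; to be left alone

How it is judged (in metres and radians):
At the end, for the whole second after the job is handed in: The screw is tight (joint clamp_screw above 0.45 rad), the wrench has clicked exactly once (joint torque_wrench between 0.15 and 0.37 rad) and is at rest (value of joint clamp_screw above 0.45 rad and value of joint torque_wrench between 0.15 and 0.37 rad and velocity of joint torque_wrench between -0.05 and 0.05 rad/s); the robot touches nothing.
It fails at once if the wrench is pushed on to a second click (torque_wrench beyond 0.42 rad) (value of joint torque_wrench above 0.42 rad).
It fails at once if the plain spanner is turned by more than 0.15 rad (value of joint plain_spanner above 0.15 rad or value of joint plain_spanner below -0.15 rad).
It also fails if it takes over 38 s, if anything falls off the work surface, if the arm or the gripper's body presses on something with over 40 N, if the wrist force passes 120 N, or if a joint passes its speed limit or range.

## Robot

A 7-joint arm with a two-finger parallel gripper is mounted at the origin on a cart in front of the work surface, level with it; the furniture and walls round the work are solid. World frame = base frame: x ahead of the robot, y to its left, z up, the work surface at z = 0. Lengths are in mm, angles in rad, forces in N, time in s.
With the tool pointing down it reaches from about 400 to 875 mm from the base axis. Payload 4.4 kg.
Tool frame: the origin (TCP) lies where the fingers leave the gripper's body, on its centre line; the fingertips stand 73 mm ahead of it and the grasp point (between the pads) lies 54 mm ahead of it; z points along the fingers, y is the line along which they close (so a half turn about z gives the same grasp; the last joint's range is limited). The gripper opens to 85 mm and grips with 20 to 120 N. Pads are 22 mm wide; open, the fingers measure 114 mm over their backs; the gripper's body (76 mm by 85 mm) begins 54 mm behind the grasp point. The pads swing forward as they close: fully open they stand 13 mm farther back than shut.
Start: joints at [-1.32, 0.628, 0.038, 1.517, -0.027, 0.996, -0.02], TCP at [202.471, 617.675, 303.913] pointing down, gripper open.
Joint ranges: [-3.06, 3.06], [-0.37, 2.12], [-1.25, 1.32], [0.18, 2.47], [-1.1, 4.24], [0.23, 1.98], [-2.94, 2.94]. Speed limits (rad/s): [2.57, 2.57, 3.14, 3.14, 3.14, 3.14, 3.14].

## Interface

Orientations are given as [roll, pitch, yaw] about the fixed x, y, z axes, in that order (R = Rz(yaw) Ry(pitch) Rx(roll)).
In Python, from cell import ctrl gives the robot as it stands.
- The arm moves only by the tool send_rows, never from a script. Its argument "rows" is a list that holds one entry, the list of rows, each a list of 6 numbers: the shift along the tool's x, y, z in cm, then the turn, a rotation vector about the tool's x, y, z in rad. In form: [[[tx, ty, tz, wx, wy, wz], ...]]. A call has 1 to 10 rows; each row is the pose to reach, as a shift and turn from the pose commanded when the call began, along the tool's axes at that moment; what a row does not reach only later rows make up. A row lasts 1/10 s, in which the tool goes at most 50 mm and 8.59 degrees, less where a joint would pass 70% of its speed; a pose out of reach is approached as far as the arm can. A call with a gripper value outside its range is refused whole. "grip" is the closure in counts, from 0 (fully open) to 255 (shut), set as the call begins (left out, the last holds). The fingers move at their own pace and stop on an object; the grip force is fixed at half the most. Time passes only in rows, so rows that repeat a pose let the fingers close. It gives the time, the measured TCP pose, the force, the opening and the grip force at its end, in the units of the state.
- ctrl.read_state(): the state, without advancing time (a new reading comes with each control period).
- ctrl.get_image(name): name is "scene" or "top" or "wrist"; returns a dict with "pixels" (480x640x3 uint8, red, green, blue), "fx", "fy", "cx", "cy" (pixels), "extrinsics" (4x4, takes a point from camera to world coordinates); the wrist camera has in their place "mount" (4x4, takes a point from camera to tool coordinates, whose origin is the TCP and whose axes are the flange's). Camera axes: x right, y up, looking along -z (the intrinsics and any distortion apply to the point x, -y, -z); pixel columns grow to the right and rows downward; lengths in mm; the calibration is good to about 2 mm. A picture is of the moment at which its call begins: read the wrist's pose just before it. There is no depth.
- ctrl.finish_job(): hands the job in; it is judged then, once.
The state is a dict: "clock": time; "qpos": joint angles; "qd": joint speeds; "tau": joint torques, N m; "eef_pos": TCP position; "tool_rot": TCP orientation; "force": force on the tool from outside, world axes, zero at the start; "torque": the same for the moment, N m; "width": finger opening in mm; "gripper_force": force on a finger pad.
Only numpy, scipy, OpenCV 4.12 (cv2) and the standard library are available. Lean on these libraries where they do the work, as an engineer would, in place of code of your own. Each camera call takes 0.05 s, during which the arm holds its last target. There are 200 camera calls.

## Working session

There is one attempt and no reset: what is moved stays moved. The work goes in short steps, Python scripts to look and compute and a tool call to move; the robot and the scene stay as the last step left them, time stands still between calls to the robot, and variables do not carry over. Pictures are saved under pics/ and viewed, at most 10 in all, crops included, and the job is handed in when it is done.

Besides the shell and the picture viewer there is one more tool, called after ">>>" as name([rows], argument=value, ...), one row to a line, values as JSON. send_rows: Moves the arm, as the interface text tells. Its arguments: {"type":"object","properties":{"rows":{"type":"array","items":{"type":"array","items":{"type":"array","items":{"type":"number"}}}},"grip":{"type":"number"}},"required":["rows"]}

```bash
mkdir -p pics; ls
python3 - <<'E'
from cell import ctrl
import cv2,pickle
s=ctrl.read_state();print(s)
D={}
for n in ("scene","top"):
    D[n]=ctrl.get_image(n);cv2.imwrite(f"pics/{n}0.png",D[n]["pixels"][:,:,::-1])
    print(n,{k:v for k,v in D[n].items() if k!="pixels"})
pickle.dump(D,open("im0.pkl","wb"))
E
```

```text
pics
{'clock': 0.0, 'qpos': array([-1.31980974,  0.62935395,  0.03842455,  1.5183848 , -0.02698883,
        0.99629969, -0.02000278]), 'qd': array([-9.85075067e-04, -2.00021666e-03, -1.71955573e-03,  5.38018600e-04,
       -2.50952603e-06,  1.37169093e-03,  2.17622895e-04]), 'tau': array([-1.20133723e-04, -5.63413918e+01,  1.22587558e+00, -1.93439144e+01,
        1.09224563e-02,  1.04842635e-02,  3.90896915e-06]), 'eef_pos': array([202.29461684, 617.19691836, 302.97820288]), 'tool_rot': array([-3.13966459e+00,  2.54260130e-05,  2.82482309e+00]), 'force': array([-0.10336831, -0.19803649, -0.17846321]), 'torque': array([ 0.06070834, -0.02315886,  0.01044985]), 'gripper_force': 0.0, 'width': 85.59303077345851}
scene {'fx': 472.50216837071076, 'fy': 472.50216837071076, 'cx': 321.6754962332017, 'cy': 235.87653720516354, 'extrinsics': array([[ 7.51904609e-01,  4.88293483e-01, -4.42954776e-01,
         1.27683364e+02],
       [-6.59087268e-01,  5.40845598e-01, -5.22580150e-01,
        -6.29555106e+02],
       [-1.56023416e-02,  6.84876276e-01,  7.28492315e-01,
         7.47639745e+02],
       [ 0.00000000e+00,  0.00000000e+00,  0.00000000e+00,
         1.00000000e+00]])}
top {'fx': 446.73283417690584, 'fy': 446.73283417690584, 'cx': 319.11700389031625, 'cy': 238.78488265631813, 'extrinsics': array([[-1.99193404e-02,  9.94157662e-01, -1.06083751e-01,
         4.23812664e+02],
       [-9.99161322e-01, -2.35908961e-02, -3.34682323e-02,
        -1.55105185e+02],
       [-3.57753104e-02,  1.05328116e-01,  9.93793799e-01,
         9.47430943e+02],
       [ 0.00000000e+00,  0.00000000e+00,  0.00000000e+00,
         1.00000000e+00]])}
```

View pics/top0.png

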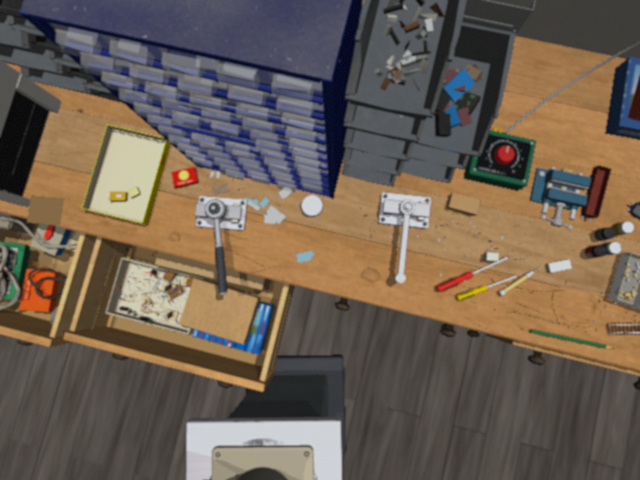

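View pics/scene0.png

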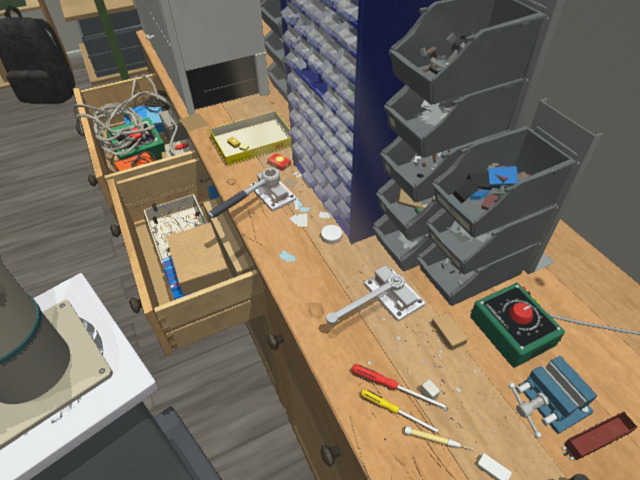

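The top view shows the torque wrench with its head near (214,209) and its dark grip near (222,270). The plain spanner runs from (407,208) to (400,280). In the scene view the drum is near (271,176) and the grip near (232,199).

```bash
cat > h.py <<'E'
import numpy as np
def ray(im,u,v):
    E=im["extrinsics"];d=np.array([(u-im["cx"])/im["fx"],-(v-im["cy"])/im["fy"],-1.])
    return E[:3,3],E[:3,:3]@d
def plane(im,u,v,z):
    o,d=ray(im,u,v);return o+d*(z-o[2])/d[2]
def tri(a,b):
    A=[];B=[]
    P=[np.eye(3)-np.outer(d,d)/(d@d) for o,d in (a,b)]
    return np.linalg.solve(P[0]+P[1],P[0]@a[0]+P[1]@b[0])
def proj(im,p):
    E=im["extrinsics"];c=E[:3,:3].T@(np.array(p)-E[:3,3]);return im["cx"]-im["fx"]*c[0]/c[2],im["cy"]+im["fy"]*c[1]/c[2]
E
python3 - <<'E'
import pickle,cv2,numpy as np
from h import *
D=pickle.load(open("im0.pkl","rb"))
for n,(x0,y0,x1,y1) in {"top":(205,235,240,300),"scene":(203,180,258,222)}.items():
    im=D[n];p=im["pixels"][y0:y1,x0:x1].astype(int)
    m=((p.max(2)<85)&(p.max(2)-p.min(2)<25)).astype(np.uint8)
    k,l,s,c=cv2.connectedComponentsWithStats(m);i=1+s[1:,4].argmax()
    q=np.argwhere(l==i)[:,::-1]+[x0,y0]
    r=cv2.minAreaRect(q.astype(np.float32));b=cv2.boxPoints(r)
    print(n,s[i,4],r)
    b=b[np.argsort(b[:,1] if n=="top" else -b[:,0])]
    for e in ((b[0]+b[1])/2,(b[2]+b[3])/2,np.array(r[0])):
        print(e,plane(im,*e,52).round(1))
    
T,S=D["top"],D["scene"]
print("spanner end",plane(T,400,280,42),plane(T,407,208,42))
a=cv2.resize(T["pixels"][180:310,170:300,::-1],(520,520),interpolation=2)
b=cv2.resize(S["pixels"][150:230,195:305,::-1],None,fx=2.5*2,fy=5,interpolation=2)
cv2.imwrite("pics/tc.png",a);cv2.imwrite("pics/sc.png",b)
E
```

```text
top 379 ((219.7969207763672, 269.5238952636719), (44.45809555053711, 10.690974235534668), 83.2901611328125)
[217.19965 247.4471 ] [506.6  82.3  52. ]
[222.3942 291.6007] [417.4  71.4  52. ]
[219.79692078 269.52389526] [461.8  76.8  52. ]
scene 142 ((229.2449951171875, 204.8873291015625), (4.817091941833496, 40.487205505371094), 55.840309143066406)
[245.9961  193.52052] [511.1  78.7  52. ]
[212.4939  216.25414] [416.8  67.   52. ]
[229.24499512 204.8873291 ] [462.9  72.7  52. ]
spanner end [ 433.45632003 -285.32552758   42.        ] [ 579.34547421 -305.20907308   42.        ]
```

View pics/tc.png

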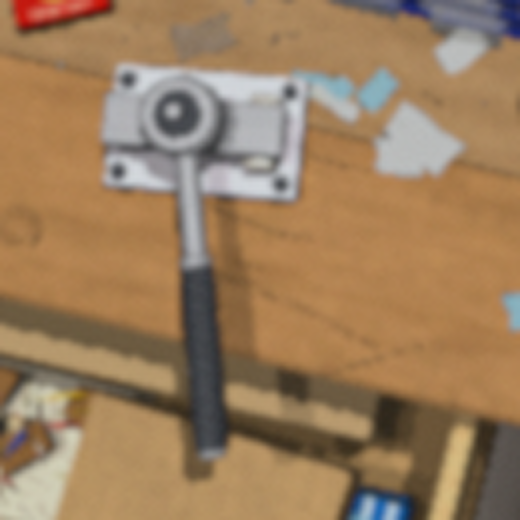

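View pics/sc.png

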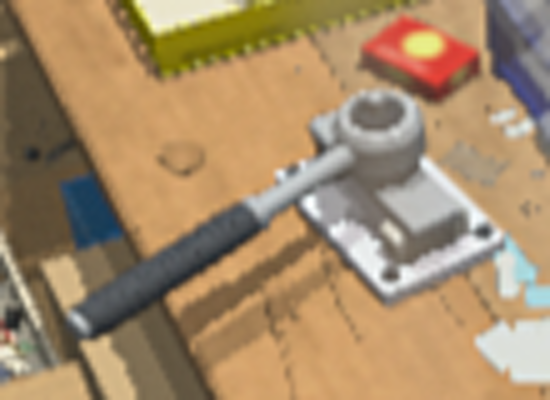

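The crops show the drum centre at top pixel (215.2,209.5) and scene pixel (271,172.5). The grip ends are at top (219.5,247) and (222.5,293.5), and at scene (246,193) and (211.3,213).

Run:
```python
import pickle,numpy as np
from h import *
D=pickle.load(open("im0.pkl","rb"));T,S=D["top"],D["scene"]
for n,a,b in (("head",(215.2,209.5),(271,172.5)),("gin",(219.5,247),(246,193)),("gout",(222.5,293.5),(211.3,213)),("gmid",(221,270.2),(228.9,203))):
    print(n,tri(ray(T,*a),ray(S,*b)).round(1),plane(T,*a,70 if n=="head" else 52).round(1),plane(S,*b,70 if n=="head" else 52).round(1))
```

```text
head [582.6  81.   70.7] [581.5  81.9  70. ] [584.2  81.   70. ]
gin [508.1  75.5  57.2] [507.4  77.6  52. ] [512.1  80.1  52. ]
gout [415.   67.9  62. ] [413.6  71.2  52. ] [420.3  77.2  52. ]
gmid [461.2  71.9  59. ] [460.4  74.4  52. ] [465.7  78.2  52. ]
```

```bash
cat >> h.py <<'E'
def go(ctrl,p,yaw=None):
    from scipy.spatial.transform import Rotation as R
    s=ctrl.read_state();r=R.from_euler("xyz",s["tool_rot"])
    d=r.inv().apply(np.array(p)-s["eef_pos"])/10
    w=(r.inv()*R.from_euler("xyz",[np.pi,0,yaw])).as_rotvec() if yaw is not None else 0
    print("clk",s["clock"],"pos",s["eef_pos"].round(1),"rot",s["tool_rot"].round(3),"F",s["force"].round(2),"shift cm",d.round(2),"turn",w)
E
python3 -c "
from cell import ctrl;from h import *
go(ctrl,(462,15,200),1.571)"
```

```text
clk 0.1 pos [202.3 617.3 303.1] rot [-3.14   0.     2.825] F [ 0.53 -0.67  0.16] shift cm [-43.44 -49.12  10.39] turn [-1.43333016e-03  1.08411124e-03  1.25376078e+00]
```

>>> send_rows([
  [[-43.5, -49, 10.4, 0, 0, 1.25], [-43.5, -49, 10.4, 0, 0, 1.25], [-43.5, -49, 10.4, 0, 0, 1.25], [-43.5, -49, 10.4, 0, 0, 1.25], [-43.5, -49, 10.4, 0, 0, 1.25], [-43.5, -49, 10.4, 0, 0, 1.25], [-43.5, -49, 10.4, 0, 0, 1.25], [-43.5, -49, 10.4, 0, 0, 1.25], [-43.5, -49, 10.4, 0, 0, 1.25], [-43.5, -49, 10.4, 0, 0, 1.25]],
], grip=255)

```text
clock: 1.1
eef_pos: [399.3, 163.0, 225.1]
tool_rot: [3.142, 0.0, 1.575]
force: [1.8, 0.5, 0.1]
width: -0.2
gripper_force: 0.0
```

```bash
python3 -c "
from cell import ctrl;from h import *
go(ctrl,(462,15,200),1.571);print(ctrl.read_state()['qpos'])"
```

```text
clk 1.1 pos [399.3 163.  225.1] rot [3.142 0.    1.575] F [1.83 0.53 0.14] shift cm [-14.82   6.22   2.52] turn [8.10973792e-05 2.98518312e-04 3.50158377e-03]
[-0.68028457  0.47713124  0.31738865  2.18971602 -0.29510773  0.51407791
 -0.133892  ]
```

>>> send_rows([
  [[-14.8, 6.2, 2.5, 0, 0, 0], [-14.8, 6.2, 2.5, 0, 0, 0], [-14.8, 6.2, 2.5, 0, 0, 0], [-14.8, 6.2, 2.5, 0, 0, 0], [-14.8, 6.2, 8, 0, 0, 0], [-14.8, 6.2, 12, 0, 0, 0], [-14.8, 6.2, 12, 0, 0, 0], [-14.8, 6.2, 12, 0, 0, 0], [-14.8, 6.2, 12, 0, 0, 0]],
])

```text
clock: 2.0
eef_pos: [462.7, 17.2, 107.6]
tool_rot: [3.138, -0.0, 1.575]
force: [-0.9, 0.3, 0.8]
width: 0.0
gripper_force: 0.0
```

```bash
python3 -c "
from cell import ctrl;from h import *
go(ctrl,(464,45,105),1.571)
import cv2;cv2.imwrite('pics/w1.png',ctrl.get_image('scene')['pixels'][120:280,160:360,::-1].repeat(3,0).repeat(3,1))"
```

```text
clk 2.0 pos [462.7  17.2 107.6] rot [ 3.138 -0.     1.575] F [-0.91  0.3   0.83] shift cm [2.78 0.15 0.26] turn [ 0.00346794 -0.00018068  0.00429019]
```

View pics/w1.png

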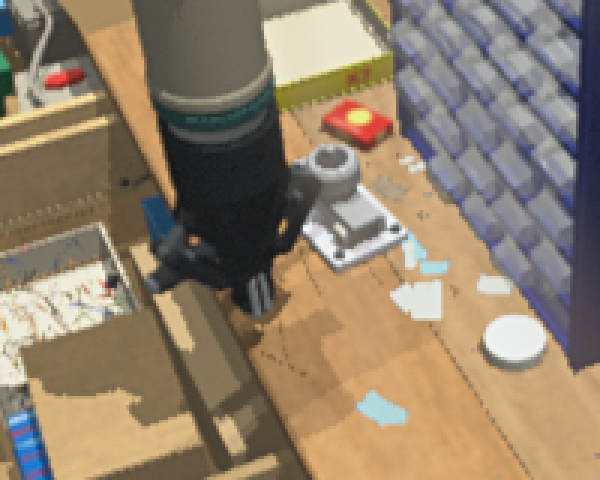

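The closed fingers are just right of the grip and clear of the clamp; next I push toward +y.

>>> send_rows([
  [[1, 0.1, 0.2, 0, 0, 0], [2, 0.1, 0.2, 0, 0, 0], [2.7, 0.1, 0.2, 0, 0, 0], [3.2, 0.1, 0.2, 0, 0, 0], [3.7, 0.1, 0.2, 0, 0, 0], [4.1, 0.1, 0.2, 0, 0, 0], [4.5, 0.1, 0.2, 0, 0, 0], [4.9, 0.1, 0.2, 0, 0, 0], [5.3, 0.1, 0.2, 0, 0, 0], [5.7, 0.1, 0.2, 0, 0, 0]],
])

```text
clock: 3.05
eef_pos: [461.9, 74.0, 103.4]
tool_rot: [-3.141, 0.0, 1.574]
force: [-1.3, -0.9, -0.4]
width: 0.1
gripper_force: 0.9
```

>>> send_rows([
  [[0.3, 0.1, 0, 0, 0, 0], [0.6, 0.1, 0, 0, 0, 0], [0.9, 0.2, 0, 0, 0, 0], [1.2, 0.2, 0, 0, 0, 0], [1.2, 0.2, 0, 0, 0, 0]],
])

```text
clock: 3.55
eef_pos: [464.5, 86.5, 103.5]
tool_rot: [3.141, -0.0, 1.575]
force: [-1.3, -0.2, -0.2]
width: 0.0
gripper_force: 0.6
```

>>> send_rows([
  [[0.2, 0, 0, 0, 0, 0], [0.4, 0.1, 0, 0, 0, 0], [0.4, 0.1, 0, 0, 0, 0]],
])

```text
clock: 3.85
eef_pos: [465.2, 90.2, 103.5]
tool_rot: [-3.141, -0.0, 1.575]
force: [-0.2, -1.0, 0.0]
width: -0.0
gripper_force: 0.5
```

>>> send_rows([
  [[0.2, 0, 0, 0, 0, 0], [0.4, 0.1, 0, 0, 0, 0], [0.4, 0.1, 0, 0, 0, 0]],
])

```text
clock: 4.15
eef_pos: [466.2, 94.3, 103.5]
tool_rot: [-3.141, -0.0, 1.575]
force: [-0.3, -1.1, 0.3]
width: -0.2
gripper_force: 0.6
```

>>> send_rows([
  [[0.2, 0, 0, 0, 0, 0], [0.4, 0.1, 0, 0, 0, 0], [0.4, 0.1, 0, 0, 0, 0]],
])

```text
clock: 4.45
eef_pos: [466.9, 97.7, 103.4]
tool_rot: [-3.141, 0.0, 1.575]
force: [-2.7, -3.4, -0.8]
width: -0.1
gripper_force: 1.8
```

>>> send_rows([
  [[0.1, 0, 0, 0, 0, 0], [0.3, 0.1, 0, 0, 0, 0], [0.3, 0.1, 0, 0, 0, 0]],
])

```text
clock: 4.75
eef_pos: [467.5, 100.1, 103.3]
tool_rot: [-3.14, 0.001, 1.574]
force: [-1.8, -5.3, 0.8]
width: -0.3
gripper_force: 3.0
```

>>> send_rows([
  [[0.1, 0, 0, 0, 0, 0], [0.3, 0.1, 0, 0, 0, 0], [0.3, 0.1, 0, 0, 0, 0]],
])

```text
clock: 5.05
eef_pos: [468.1, 102.4, 103.3]
tool_rot: [-3.139, 0.002, 1.573]
force: [-3.5, -6.5, 0.4]
width: -0.1
gripper_force: 3.8
```

>>> send_rows([
  [[0.1, 0, 0, 0, 0, 0], [0.3, 0.1, 0, 0, 0, 0], [0.3, 0.1, 0, 0, 0, 0]],
])

```text
clock: 5.35
eef_pos: [468.8, 105.0, 103.2]
tool_rot: [-3.138, 0.002, 1.573]
force: [-4.5, -8.0, 0.7]
width: -0.0
gripper_force: 4.2
```

The force has peaked near 8 N, so the screw is tight. I continue in small steps until the force drops.

>>> send_rows([
  [[0.1, 0, 0, 0, 0, 0], [0.3, 0.1, 0, 0, 0, 0], [0.3, 0.1, 0, 0, 0, 0]],
])

```text
clock: 5.65
eef_pos: [470.0, 108.9, 103.2]
tool_rot: [-3.139, 0.001, 1.574]
force: [-3.3, -3.0, -0.2]
width: -0.3
gripper_force: 1.9
```

>>> send_rows([
  [[0.1, 0, 0, 0, 0, 0], [0.3, 0.1, 0, 0, 0, 0], [0.3, 0.1, 0, 0, 0, 0]],
])

```text
clock: 5.95
eef_pos: [473.5, 114.3, 103.8]
tool_rot: [3.139, -0.001, 1.576]
force: [0.0, -0.4, 0.3]
width: -0.1
gripper_force: 0.0
```

>>> send_rows([
  [[0.1, 0, 0, 0, 0, 0], [0.2, 0, 0, 0, 0, 0], [0.2, 0, 0, 0, 0, 0]],
])

```text
clock: 6.25
eef_pos: [472.3, 115.3, 103.6]
tool_rot: [3.141, -0.0, 1.575]
force: [-0.5, -0.1, -0.2]
width: -0.1
gripper_force: 0.0
```

The force is now 0, so the wrench has snapped ahead. I back off and lift, then check.

>>> send_rows([
  [[-3, 0, 0, 0, 0, 0], [-6, 0, 0, 0, 0, 0], [-8, 0, 0, 0, 0, 0], [-8, 0, -4, 0, 0, 0], [-8, 0, -8, 0, 0, 0], [-14, 0, -12, 0, 0, 0], [-20, 0, -12, 0, 0, 0], [-20, 0, -12, 0, 0, 0], [-20, 0, -12, 0, 0, 0]],
])

```text
clock: 7.15
eef_pos: [473.1, -90.2, 224.8]
tool_rot: [3.138, 0.003, 1.567]
force: [0.3, 0.4, 0.1]
width: 0.8
gripper_force: 0.0
```

Run:
```python
from cell import ctrl;from h import *
import cv2
s=ctrl.read_state();print(s['eef_pos'],s['force'])
T=ctrl.get_image('top')
cv2.imwrite('pics/t2.png',cv2.resize(T['pixels'][180:310,170:300,::-1],(520,520),interpolation=2))
for sl in (0.13,0.25,0.5):  # expected grip mid; stop at contact y ~96+20.5
    a0=np.arctan2(116.5-81.5,582-467); a=a0+sl
    print(sl,a,(np.array(proj(T,(582-120*np.cos(a),81.5+120*np.sin(a),52)))-[170,180])*4)
```

```text
[473.12456363 -90.18299999 224.8095091 ] [0.25810768 0.37680271 0.10771973]
0.13 0.42544083714372 [ 93.09856315 338.77437435]
0.25 0.54544083714372 [ 68.37687273 326.06645723]
0.5 0.79544083714372 [ 23.1766682  290.52571641]
```

View pics/t2.png

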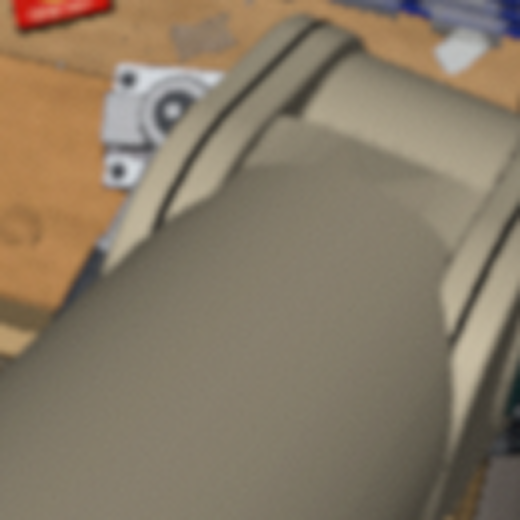

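The arm hides the grip, with only its edge visible at about (85,280). I move further aside and look again.

>>> send_rows([
  [[-5, 0, -5, 0, 0, 0], [-10, 0, -10, 0, 0, 0], [-15, 0, -10, 0, 0, 0], [-20, 0, -10, 0, 0, 0], [-20, 0, -10, 0, 0, 0], [-20, 0, -10, 0, 0, 0], [-20, 0, -10, 0, 0, 0]],
])

```text
clock: 7.9
eef_pos: [473.9, -283.9, 322.8]
tool_rot: [-3.141, -0.002, 1.575]
force: [0.3, 0.7, -0.5]
width: 0.2
gripper_force: 0.0
```

Run:
```python
from cell import ctrl
import cv2
T=ctrl.get_image('top')
cv2.imwrite('pics/t3.png',cv2.resize(T['pixels'][180:310,170:300,::-1],(520,520),interpolation=2))
```

```text
(no output)
```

View pics/t3.png

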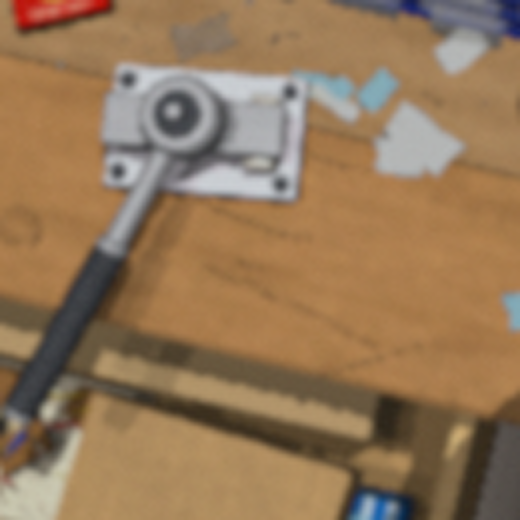

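The grip's middle is at crop pixel (67,332). The prediction for exactly one click was (68,326), so the wrench is at the first click, and the robot is clear of everything.

```bash
python3 -c "
from cell import ctrl
print(ctrl.finish_job())"
```

```text
the job is handed in; nothing more can be done
None
```

I tightened the clamp to a single click and moved the gripper clear without going near the plain spanner, then handed the job in at about 8 s; the hand-in returned no verdict, but the push force peaked near 8 N then fell to 0, and the grip ended within about 3 mm of the predicted one-click position.

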